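# Lay a guitar neck blank down against the fence

## Robot

A 7-joint arm with a two-finger parallel gripper is mounted at the origin on the work surface. World frame = base frame: x ahead of the robot, y to its left, z up, the work surface at z = 0. Lengths are in mm, angles in degrees, forces in N, time in s.
With the tool pointing down it reaches from about 425 to 1025 mm from the base axis. Payload 3.6 kg.
Tool frame: the origin (TCP) lies midway between the tips of the shut fingers; the grasp point (between the pads) lies 19 mm behind it; z points along the fingers, y is the line along which they close (so a half turn about z gives the same grasp; the last joint's range is limited). The gripper opens to 85 mm and grips with 20 to 120 N. Pads are 22 mm wide; open, the fingers measure 114 mm over their backs; the gripper's body (76 mm by 85 mm) begins 54 mm behind the grasp point. The pads swing forward as they close: fully open they stand 13 mm farther back than shut.
Start: joints at [60.705, 33.873, 2.773, 92.16, -1.908, 54.013, -1.931], TCP at [294.17, -662.641, 204.502] pointing down, gripper open.
Joint ranges: [-153.93, 153.93], [-27.13, 128.08], [-72.61, 78.16], [10.71, 143.7], [-87.88, 267.88], [4.46, 118.87], [-176.78, 176.78]. Speed limits (degrees/s): [147.25, 147.25, 180, 180, 180, 180, 180].

## Interface

Orientations are given as a 3x3 rotation matrix whose columns are the frame's x, y, z axes.
In Python, from cell import read_state, get_image, camera_model, hand_in, silhouettes, place_of gives the robot as it stands.
- The arm moves only by the tool carry_out, never from a script. Its argument "series" is a list of rows, each a list of 5 numbers: the opening, from -1 (shut) to 1 (fully open), then the shift along the world's x, y, z in units of 50 mm (1.0 is 50 mm), then the turn about the world's z in units of 10 degrees (1.0 is 10 degrees). In form: [[claw, x, y, z, yaw], ...]. A call has 1 to 12 rows; each row is the pose to reach, as a shift and turn from the pose commanded when the call began; what a row does not reach only later rows make up. A row lasts 1/8 s, in which the tool goes at most 62.5 mm and 10.7 degrees, less where a joint would pass 70% of its speed; a pose out of reach is approached as far as the arm can. A call with a gripper value outside its range is refused whole. The fingers move at their own pace and stop on an object; "newtons" is the grip in N (left out, the last holds). Time passes only in rows, so rows that repeat a pose let the fingers close. It gives the time, the measured TCP pose, the force, the opening and the grip force at its end, in the units of the state.
- read_state(): the state, without advancing time (a new reading comes with each control period).
- get_image(name): name is "scene" or "side" or "wrist"; returns the picture (420x560x3 uint8, red, green, blue); there is no depth.
- camera_model(name): a dict with "mtx" (3x3 intrinsics, pixels), "rvec" (rotation vector, rad) and "tvec" (3), from world to camera coordinates, as OpenCV has them. Camera axes: x right, y down, z forward; pixel columns grow to the right and rows downward; lengths in mm; the calibration is good to about 2 mm. A picture is of the moment at which its call begins: read the wrist's pose just before it. camera_model takes no time and is no camera call; for the wrist camera it gives the pose at the moment of the call.
- hand_in(): hands the job in; it is judged then, once.
Trained networks look in the newest picture that a camera, given by its name, has taken for a name from the list of things; names that differ only in an ending like _2 or _b are one class to them, and where a whole thing is asked for, a point or a joint stands for the part that bears it (a point fixed in the world has none). Each returns a list of dicts, best first, with "score" (0 to 1); they miss things now and then, are a little off and sometimes report something else, mostly with a low value. They report only what shows in the picture. A call takes as long as a camera call. They do not tell look-alikes from the thing itself.
- silhouettes(name, camera): "region" (420x560 bool, what is visible of it) and "bbox" ([centre column, centre row, width, height] as shares, 0 to 1, of the picture: columns of its width, rows of its height, round what is visible of it).
- place_of(name, camera): "position" ([column, row] as shares, 0 to 1, of the picture: columns of its width, rows of its height: a listed point, or the origin of a listed thing).
The state is a dict: "time": time; "qpos": joint angles; "joint_velocities": joint speeds; "joint_efforts": joint torques, N m; "tcp_pos": TCP position; "tcp_rot": TCP orientation; "ft_force": force on the tool from outside, world axes, zero at the start; "torque": the same for the moment, N m; "grip_width": finger opening in mm; "grip_force": force on a finger pad.
Only numpy, scipy, OpenCV 4.12 (cv2) and the standard library are available. Lean on these libraries where they do the work, as an engineer would, in place of code of your own. Each camera call takes 0.05 s, during which the arm holds its last target. There are 200 camera calls.

## Task

The maple neck blank stands on end on the plywood jig board: by pushing only, tip it over so that it lies flat on the board with its dark rosewood face up, and then push it across until its long side sits flush against the aluminium fence. Never pick it up, and leave the glue bottle, offcut, screwdriver and brass weight where they are.

Things in the scene. Friction and masses are not known exactly. Their poses are not given: they have to be found in the camera images.
- jig: fixed plywood board, 255 x 400 x 18 mm (x by y by z), on the bench with an aluminium fence along its far edge. Origin on the bench surface under the board; the board spans x from -140 to +115 mm and y from -200 to +200 mm, its top is at z = 18 mm. Own x points across the board to the fence, y along the fence.
- fence (a point): middle of the fence's working face (the face that looks to the jig's -x), at the level of the board's top: 90 mm along +x from the jig's origin, z = 18 mm, axes as the jig's. The fence is straight and fixed, 400 mm long (y from -200 to +200 mm), 25 mm high above the board and 22 mm thick behind this face.
- blank: loose block of pale maple, 140 long, 56 wide, 36 mm thick, 0.15 to 0.3 kg, one 140 x 56 face dark brown rosewood; starts standing on end on the board. Origin: centre of the end it stands on; own x points out of the rosewood face (at x = +18 mm; maple back at -18), y across the width (+-28 mm), z along the length (0 to 140 mm, up at the start).
- blank_center (a point): centre of the blank, 70 mm along its z from its origin; axes as the blank's. At the start it is at least 100 mm from the fence face, and the rosewood face looks along the jig's -y within 0.35 rad. Dry wood on wood: the blank topples easily when pushed near its top and slides under a few newtons when pushed low.
- glue: loose glue bottle with a red cap, 44 mm across, 115 mm tall, standing on the bench beside the board; origin at the centre of its underside. Leave it alone.
- offcut: loose maple offcut, 50 x 40 x 60 mm tall, on the bench beside the board; origin at the centre of its underside. Leave it alone.
- screwdriver: loose screwdriver lying on the bench beside the board, along its own x, handle to -x; under 240 mm long. Leave it alone.
- weight: loose brass weight with a knob, 48 mm across, 65 mm tall, on the bench beside the board; origin at the centre of its underside. Leave it alone.
There are look-alikes about, which are no part of the job. Leave any blue or pink look-alike of the blank alone.

How it is judged:
By the outcome, as a careful person would: the job done as asked, in the order asked, and still so for the second after the job is handed in, with the robot touching nothing.
It also fails if it takes over 40 s, if anything falls off the work surface, if the arm or the gripper's body presses on something with over 40 N, if the wrist force passes 120 N, or if a joint passes its speed limit or range.

## Working session

There is one attempt and no reset: what is moved stays moved. The work goes in short steps, Python scripts to look and compute and a tool call to move; the robot and the scene stay as the last step left them, time stands still between calls to the robot, and variables do not carry over. Pictures are saved under pics/ and viewed, at most 10 in all, crops included, and the job is handed in when it is done.

Besides the shell and the picture viewer there is one more tool, called after ">>>" as name(argument=value, ...), one argument or row to a line, values as JSON. carry_out: Moves the arm, as the interface text tells. Its arguments: {"type":"object","properties":{"series":{"type":"array"},"newtons":{"type":"number"}},"required":["series"]}

```bash
mkdir -p pics; python3 - <<'E'
from cell import *
import cv2,numpy as np
s=read_state();print(s['time'],s['tcp_pos'],s['tcp_rot'],s['grip_width'])
a=get_image("scene");b=get_image("side")
cv2.imwrite("pics/a.png",a[...,::-1]);cv2.imwrite("pics/b.png",b[...,::-1])
for c in("scene","side"):
  for n in("blank","blank_center","jig","fence"):
    print(c,n,[(np.round(np.array(d['position'])*[560,420],1).tolist(),round(d['score'],2)) for d in place_of(n,c)])
  m=camera_model(c);print(m)
E
```

```text
0.0 [ 293.82093652 -661.79287361  203.3164412 ] [[ 9.13950518e-01  4.05824321e-01 -1.03504607e-03]
 [ 4.05825628e-01 -9.13948158e-01  2.07961071e-03]
 [-1.02021840e-04 -2.32070951e-03 -9.99997302e-01]] 85.53192248801739
scene blank [([156.7, 177.1], 0.98), ([209.0, 131.8], 0.83), ([245.6, 186.2], 0.66), ([188.0, 257.4], 0.59)]
scene blank_center [([184.0, 244.7], 0.88), ([242.6, 169.0], 0.82), ([146.2, 161.2], 0.79), ([204.6, 120.0], 0.79)]
scene jig []
scene fence [([279.6, 230.6], 0.66)]
{'mtx': array([[430.95205233,   0.        , 280.17754535],
       [  0.        , 430.95205233, 211.44627011],
       [  0.        ,   0.        ,   1.        ]]), 'rvec': array([ 1.40395663,  2.41549241, -0.64906296]), 'tvec': array([ 287.33988179, -374.97019422, 1321.09652665])}
side blank [([377.1, 163.6], 0.97), ([250.6, 159.5], 0.83), ([310.1, 190.1], 0.79), ([322.5, 142.1], 0.67)]
side blank_center [([316.3, 174.7], 0.96), ([378.5, 150.5], 0.84), ([321.5, 311.8], 0.72), ([323.1, 124.9], 0.68), ([250.6, 149.1], 0.61)]
side jig [([295.0, 222.7], 0.56)]
side fence [([265.6, 211.6], 0.95)]
{'mtx': array([[451.85744928,   0.        , 276.01486402],
       [  0.        , 451.85744928, 205.33045775],
       [  0.        ,   0.        ,   1.        ]]), 'rvec': array([ 0.76502921, -2.69577839,  0.96821455]), 'tvec': array([ 459.97608131,  269.83962201, 1092.97415414])}
```

View pics/a.png

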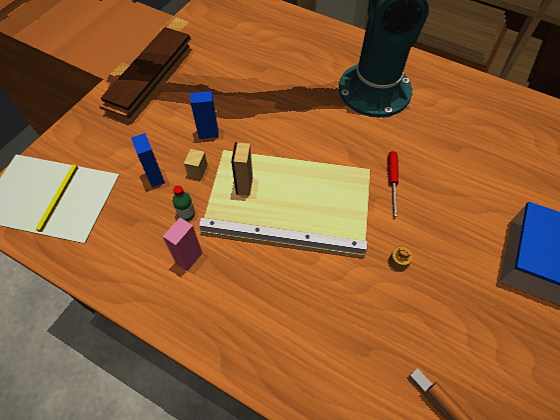

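View pics/b.png

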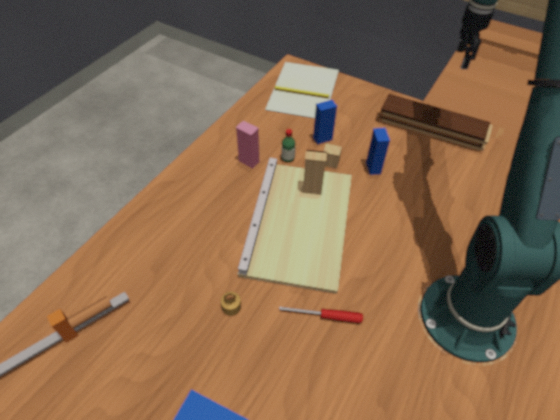

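The maple block is at scene (243,170) and side (316,174) on the board. The look-alikes are blue at scene (205,115) and (148,160), and pink at (183,245). Only the maple one stands on the board with a dark face, so I'll confirm it in an enlarged crop.

```bash
python3 - <<'E'
import cv2,numpy as np
a=cv2.imread("pics/a.png")[125:265,190:380];b=cv2.imread("pics/b.png")[140:290,230:370]
cv2.imwrite("pics/a2.png",cv2.resize(a,None,fx=4,fy=4,interpolation=cv2.INTER_CUBIC))
cv2.imwrite("pics/b2.png",cv2.resize(b,None,fx=4,fy=4,interpolation=cv2.INTER_CUBIC))
E
```

```text
(no output)
```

View pics/a2.png

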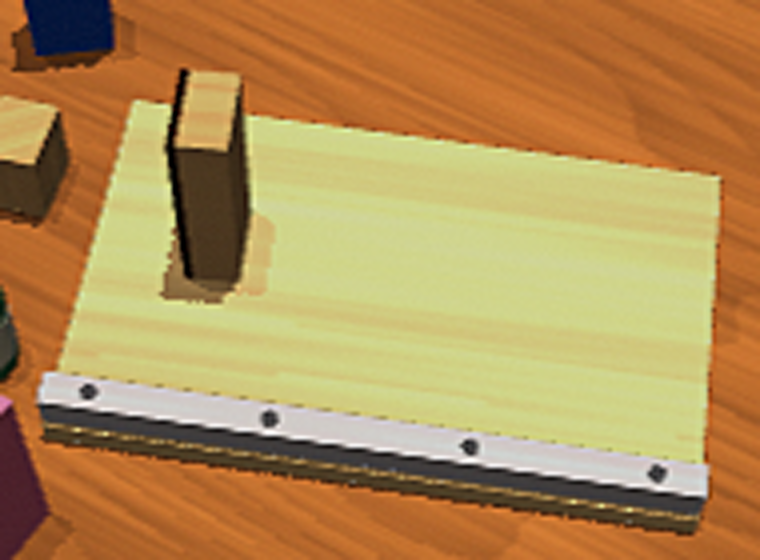

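View pics/b2.png

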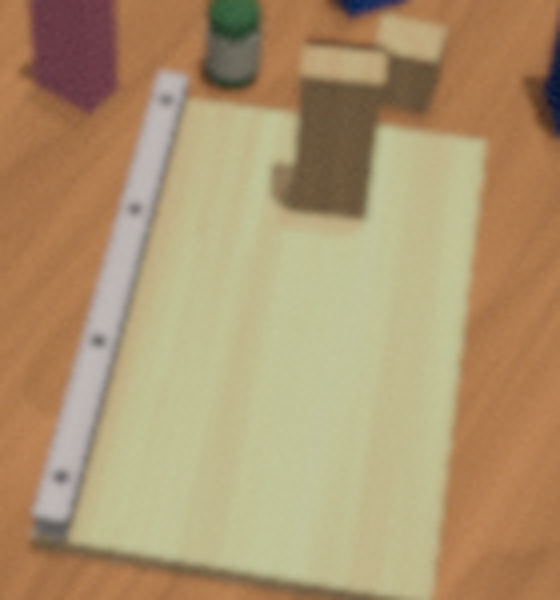

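The crop confirms it: the maple block on the board has its dark face to the left in the scene view (jig -y), so it must topple right, toward jig +y. Next I fit the poses.

```bash
cat > h.py <<'E'
import cv2,numpy as np
from scipy.optimize import least_squares
from cell import camera_model
def proj(c,P):
    m=camera_model(c);return cv2.projectPoints(np.array(P,float).reshape(-1,3),m['rvec'],m['tvec'],m['mtx'],None)[0].reshape(-1,2)
def W(p,L):
    L=np.array(L,float);c,s=np.cos(p[2]),np.sin(p[2])
    return np.c_[p[0]+c*L[:,0]-s*L[:,1],p[1]+s*L[:,0]+c*L[:,1],L[:,2]]
def fit(obs,x0):
    f=lambda p:np.concatenate([(proj(c,W(p,L))-px).ravel() for c,L,px in obs])
    return min((least_squares(f,[x0[0],x0[1],t]) for t in np.arange(0,6.3,.7)),key=lambda r:r.cost)
def ray(c,px,z):
    m=camera_model(c);R=cv2.Rodrigues(m['rvec'])[0];o=-R.T@m['tvec']
    d=R.T@np.linalg.inv(m['mtx'])@[px[0],px[1],1];return o+d*(z-o[2])/d[2]
E
python3 - <<'E'
from h import *
A=lambda l:(np.array(l)+.5)/4-.5+[190,125]
B=lambda l:(np.array(l)+.5)/4-.5+[230,140]
j=fit([("scene",[[-140,-200,18],[-140,200,18],[112,-200,43],[112,200,43],[90,-200,43],[90,200,43]],A([[135,101],[720,177],[38,402],[707,494],[44,374],[707,465]])),
("side",[[90,-200,43],[112,-200,43],[90,200,43],[112,200,43],[-140,-200,18],[-140,200,18]],B([[187,76],[158,72],[67,524],[36,516],[486,138],[433,600]]))],[600,0])
print("jig",j.x,j.fun.round(1))
b=fit([("scene",[[18,-28,158],[-18,-28,158],[-18,28,158],[18,28,158]],A([[185,70],[242,73],[236,150],[172,148]])),
("side",[[18,28,158],[18,-28,158],[-18,-28,158],[-18,28,158],[-18,28,18],[-18,-28,18]],B([[307,42],[387,50],[385,82],[300,78],[290,208],[365,218]]))],[600,0])
print("blank",b.x,b.fun.round(1))
R=lambda t:np.array([[np.cos(t),-np.sin(t)],[np.sin(t),np.cos(t)]])
print("blank in jig",R(j.x[2]).T@(b.x[:2]-j.x[:2]), np.degrees(b.x[2]-j.x[2]),"yaws",np.degrees([j.x[2],b.x[2]]))
from cell import *
for n,px,z in(("offcut",(199,158),60),("glue",(178,190),115),("weight",(402,252),65)):
    p=ray("scene",px,z);print(n,p.round(),(R(j.x[2]).T@(p[:2]-j.x[:2])).round())
print("corners",W(j.x,[[-140,-200,18],[-140,200,18],[90,-200,18],[90,200,18]]).round())
E
```

```text
jig [496.74242602 -26.80965797   6.64880269] [-0.9 -0.8 -0.1 -1.2 -0.7 -0.2  0.3  0.1  0.1 -1.1  0.8 -1.  -0.6 -0.3
 -0.5 -0.3 -0.3 -0.5 -1.1  0.  -0.6  0.4 -0.4  0.9]
blank [ 507.62987168 -147.65055936    5.15961671] [-0.8 -0.6  0.2 -0.5 -0.8 -0.5 -0.5 -1.  -1.1 -0.1 -0.5 -0.6 -0.4  0.8
 -0.2  0.2 -0.4  2.   0.1  1.1]
blank in jig [ -33.03593573 -116.74624992] -85.32407141971579 yaws [380.94833271 295.62426129]
offcut [ 518. -277.   60.] [ -70. -241.]
glue [ 648. -235.  115.] [  67. -248.]
weight [510. 274.  65.] [120. 276.]
corners [[ 438. -264.   18.]
 [ 294.  110.   18.]
 [ 652. -181.   18.]
 [ 509.  192.   18.]]
```

>>> carry_out(
  series=[
    [-1,0.3,0.5,0,0],
    [-1,0.8,1.4,0,0],
    [-1,1.3,2.4,0,0],
    [-1,1.8,3.4,0,0.1],
    [-1,2.3,4.4,0,0.17],
    [-1,2.8,5.4,0,0.17],
    [-1,3.3,6.4,0,0.17],
    [-1,3.8,7.3,0,0.17],
    [-1,4.3,8.2,0,0.17],
    [-1,4.6,8.9,0,0.17],
    [-1,4.8,9.17,0,0.17],
    [-1,4.8,9.17,0,0.17],
  ],
)

```text
time: 2.0
tcp_pos: [534.9, -204.0, 204.7]
tcp_rot: [[0.901, 0.434, 0.001], [0.434, -0.901, -0.0], [0.0, 0.001, -1.0]]
ft_force: [-0.2, -0.7, 1.2]
grip_width: 0.1
grip_force: 0.0
```

>>> carry_out(
  series=[
    [-1,0,0,-0.4,0],
    [-1,0,0,-0.9,0],
    [-1,0,0,-1.3,0],
    [-1,0,0,-1.4,0],
    [-1,0,0,-1.4,0],
  ],
)

```text
time: 2.62
tcp_pos: [533.6, -205.8, 134.6]
tcp_rot: [[0.903, 0.431, -0.001], [0.431, -0.903, -0.001], [-0.001, 0.0, -1.0]]
ft_force: [0.4, -0.4, -0.0]
grip_width: -0.2
grip_force: 0.0
```

```bash
python3 - <<'E'
from cell import *
import cv2
s=read_state();print(s['time'],s['tcp_pos'],s['tcp_rot'][:,1],s['grip_width'],s['ft_force'])
a=get_image("scene")[110:260,180:380]
b=get_image("side")[100:250,210:410]
cv2.imwrite("pics/c.png",cv2.resize(cv2.vconcat([a,b])[...,::-1],None,fx=2,fy=2,interpolation=cv2.INTER_CUBIC))
E
```

```text
2.625 [ 533.60338067 -205.79407894  134.55682638] [ 4.30626177e-01 -9.02530296e-01  4.01199807e-04] -0.20387303057078018 [ 0.44063013 -0.4185079  -0.00880173]
```

View pics/c.png

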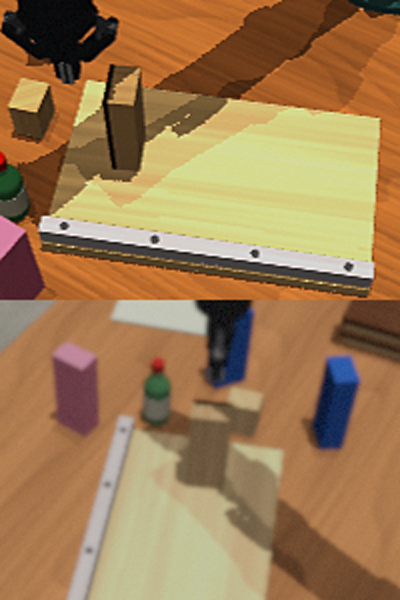

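The fingers are on the rosewood side of the blank, centred on its width (scene crop (66,75), blank at (125,115)). Now I topple it gently.

>>> carry_out(
  series=[
    [-1,-0.09,0.18,0,0],
    [-1,-0.17,0.36,0,0],
    [-1,-0.24,0.5,0,0],
    [-1,-0.3,0.63,0,0],
    [-1,-0.36,0.76,0,0],
    [-1,-0.42,0.88,0,0],
    [-1,-0.48,1.0,0,0],
    [-1,-0.53,1.11,0,0],
    [-1,-0.58,1.22,0,0],
    [-1,-0.63,1.32,0,0],
    [-1,-0.67,1.4,0,0],
    [-1,-0.69,1.44,0,0],
  ],
)

```text
time: 4.22
tcp_pos: [499.6, -131.9, 134.5]
tcp_rot: [[0.901, 0.433, -0.0], [0.433, -0.901, 0.0], [-0.0, -0.0, -1.0]]
ft_force: [-0.6, -0.6, 0.9]
grip_width: -0.1
grip_force: 0.0
```

```bash
python3 - <<'E'
from cell import *
import cv2
a=get_image("scene")[110:260,180:380]
b=get_image("side")[100:250,210:410]
cv2.imwrite("pics/d.png",cv2.resize(cv2.vconcat([a,b])[...,::-1],None,fx=2,fy=2,interpolation=cv2.INTER_CUBIC))
E
```

```text
(no output)
```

View pics/d.png

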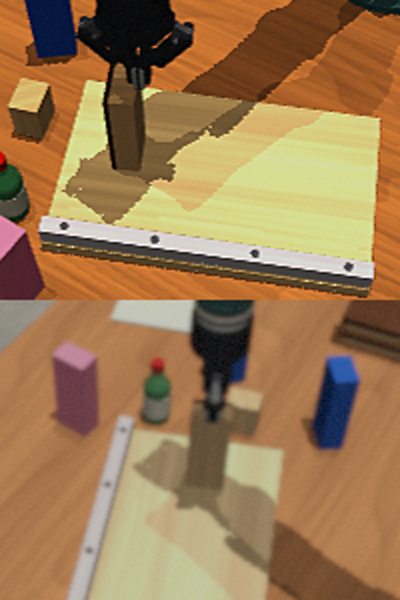

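```bash
python3 - <<'E'
from h import *
from cell import *
s=read_state();t=s['tcp_pos'];print(t,s['ft_force'],s['time'])
for c,o in(("scene",(180,110)),("side",(210,100))):
    print(c,(proj(c,[t,[507.6,-147.7,158],[507.6,-147.7,18]])-o)*2)
E
```

```text
[ 499.5835119  -131.95692364  134.51382887] [-0.17166663  0.01494042  0.108321  ] 4.325
scene [[138.99330339  95.88981285]
 [122.67014972  82.77885058]
 [130.00639516 150.53101995]]
side [[208.94174161 132.39106687]
 [210.54971852 110.77829125]
 [203.44471912 179.50989919]]
```

```bash
python3 - <<'E'
from cell import *
import cv2
a=get_image("scene")[120:210,210:290]
b=get_image("side")[110:200,280:360]
im=cv2.hconcat([a,b])[...,::-1]
im=cv2.convertScaleAbs(im,alpha=1.6,beta=20)
cv2.imwrite("pics/e.png",cv2.resize(im,None,fx=5,fy=5,interpolation=cv2.INTER_CUBIC))
E
```

```text
(no output)
```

View pics/e.png

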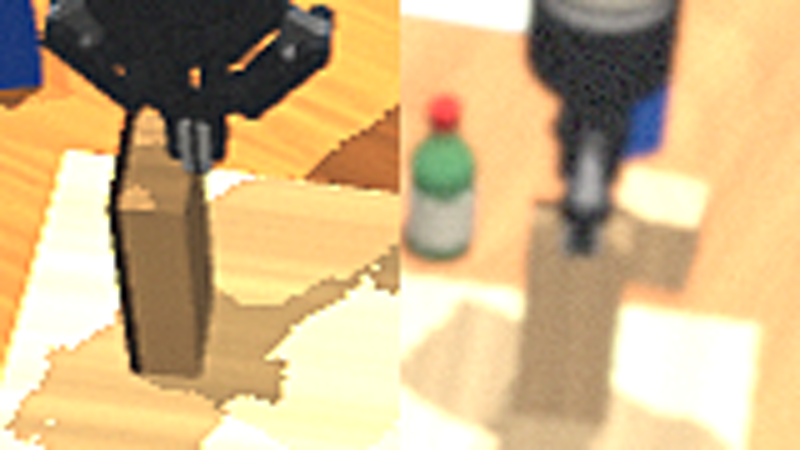

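```bash
python3 - <<'E'
from h import *
f=lambda p:np.r_[proj("scene",p)[0]-[249,153],proj("side",p)[0]-[317,161]]
r=least_squares(f,[500,-130,140]);print(r.x,r.fun)
for z in(134,145,158,165):print(z,ray("scene",(249,153),z)[:2],ray("side",(317,161),z)[:2])
for n,z in(("offcut",60),):
  pass
E
```

```text
[ 496.8076695  -135.09804799  150.66421231] [-0.38667308 -0.67613568 -0.62096259  0.65306819]
134 [ 487.33814928 -140.89621185] [ 503.36737059 -153.55096294]
145 [ 494.40741152 -135.86855654] [ 498.87512358 -143.39025782]
158 [ 502.76199416 -129.92678208] [ 493.5661044  -131.38215178]
165 [ 507.26061558 -126.72736507] [ 490.70740176 -124.91624852]
```

```bash
python3 - <<'E'
from h import *
f=lambda p:np.r_[proj("scene",p)[0]-[214,150],proj("side",p)[0]-[317.5,138]]
r=least_squares(f,[530,-200,140]);print(r.x,r.fun)
print(proj("scene",[533.6,-205.8,134.6]),proj("side",[533.6,-205.8,134.6]))
im=cv2.imread("pics/c.png")  # tip columns, brightness
print(im[60:100:2,60:80:4].sum(2).tolist())
print(im[360:396:2,208:226:4].sum(2).tolist())
E
```

```text
[ 534.84476688 -206.26791614  159.17965145] [-0.4822313  -0.86522028 -0.80221498  0.89166441]
[[215.26434207 155.4201743 ]] [[316.33868079 145.66175177]]
[[7, 23, 28, 34, 32], [125, 62, 25, 32, 6], [199, 70, 130, 26, 18], [190, 40, 178, 37, 26], [183, 57, 186, 46, 20], [163, 81, 176, 78, 21], [109, 73, 178, 72, 14], [102, 112, 141, 110, 4], [56, 165, 99, 144, 1], [132, 168, 99, 151, 0], [319, 156, 67, 161, 308], [375, 135, 30, 147, 367], [347, 340, 293, 240, 348], [317, 348, 384, 333, 321], [326, 309, 336, 365, 340], [350, 339, 307, 331, 353], [339, 349, 337, 304, 333], [332, 336, 350, 341, 336], [345, 330, 336, 350, 344], [341, 345, 333, 332, 342]]
[[207, 84, 122, 122, 60], [184, 61, 79, 88, 65], [180, 32, 69, 52, 68], [179, 63, 77, 83, 99], [181, 99, 51, 111, 165], [188, 116, 72, 131, 182], [186, 114, 72, 145, 187], [185, 108, 76, 162, 186], [187, 124, 86, 155, 187], [200, 122, 103, 153, 188], [186, 145, 139, 166, 178], [194, 155, 149, 170, 172], [235, 184, 153, 176, 206], [291, 227, 188, 227, 272], [321, 278, 238, 282, 323], [329, 301, 291, 330, 350], [328, 312, 325, 350, 370], [342, 329, 351, 375, 384]]
```

```bash
python3 - <<'E'
from h import *
from cell import *
get_image("scene");get_image("side")
J=6.6488-2*np.pi
for c,px in(("scene",(242,180)),("side",(312,185))):
    for d in silhouettes("blank",c):
        m=d['region']
        if m[px[1]-8:px[1]+8,px[0]-4:px[0]+4].any():
            print(c,d['score'],[(r,np.where(m[r])[0][[0,-1]].tolist()) for r in range(136,206,4) if m[r].any()])
ax=np.array([.432,-.902,0]);ay=np.array([.902,.432,0]);o=np.array([507.6,-147.7,18])
for th in(0,5,10):
    t=np.radians(th);u=ax*np.cos(t)+np.array([0,0,1])*np.sin(t);w=-ax*np.sin(t)+np.array([0,0,1])*np.cos(t)
    P=[o-18*ax+x*u+y*ay+z*w for z in(140,0) for x,y in((36,-28),(0,-28),(0,28),(36,28))]
    for c in("scene","side"):print(th,c,proj(c,P).round().astype(int).tolist())
E
```

```text
scene 0.59 [(144, [235, 242]), (148, [235, 243]), (152, [234, 245]), (156, [233, 251]), (160, [232, 251]), (164, [232, 251]), (168, [233, 251]), (172, [234, 251]), (176, [234, 251]), (180, [235, 251]), (184, [235, 251]), (188, [236, 250]), (192, [236, 250])]
side 0.69 [(152, [306, 325]), (156, [306, 326]), (160, [305, 325]), (164, [305, 325]), (168, [305, 324]), (172, [305, 324]), (176, [304, 323]), (180, [304, 323]), (184, [304, 322]), (188, [303, 322]), (192, [304, 322])]
0 scene [[235, 141], [250, 142], [248, 162], [232, 161], [239, 176], [253, 177], [251, 195], [237, 194]]
0 side [[326, 152], [325, 161], [304, 159], [305, 150], [322, 186], [321, 195], [302, 194], [303, 184]]
5 scene [[240, 141], [256, 143], [253, 162], [237, 160], [239, 175], [253, 177], [251, 195], [237, 193]]
5 side [[326, 154], [325, 164], [304, 163], [305, 152], [322, 185], [321, 195], [302, 194], [303, 184]]
10 scene [[246, 141], [261, 144], [258, 163], [243, 160], [239, 175], [253, 177], [251, 195], [237, 193]]
10 side [[326, 157], [325, 168], [304, 166], [305, 155], [322, 185], [321, 195], [302, 194], [303, 183]]
```

The blank stands untouched: its silhouette fits 0° tilt, so the tip passed over it and really sits higher than the reported z. I'll back off, lower by 40 mm and watch the force.

>>> carry_out(
  series=[
    [-1,0,0,0.3,0],
    [-1,0.17,-0.36,0.3,0],
    [-1,0.4,-0.8,0.3,0],
    [-1,0.6,-1.25,0.3,0],
    [-1,0.69,-1.44,0.3,0],
    [-1,0.69,-1.44,0,0],
    [-1,0.69,-1.44,-0.4,0],
    [-1,0.69,-1.44,-0.7,0],
    [-1,0.69,-1.44,-0.8,0],
    [-1,0.69,-1.44,-0.8,0],
  ],
)

```text
time: 5.88
tcp_pos: [533.9, -203.7, 94.1]
tcp_rot: [[0.901, 0.433, -0.001], [0.433, -0.901, 0.0], [-0.001, -0.001, -1.0]]
ft_force: [0.3, 0.7, 0.0]
grip_width: 0.2
grip_force: 0.0
```

>>> carry_out(
  series=[
    [-1,-0.09,0.18,0,0],
    [-1,-0.17,0.36,0,0],
    [-1,-0.22,0.46,0,0],
    [-1,-0.26,0.54,0,0],
    [-1,-0.3,0.62,0,0],
    [-1,-0.34,0.7,0,0],
    [-1,-0.38,0.78,0,0],
    [-1,-0.38,0.78,0,0],
  ],
)

```text
time: 6.88
tcp_pos: [515.7, -164.9, 95.0]
tcp_rot: [[0.901, 0.433, 0.001], [0.433, -0.901, -0.0], [0.001, 0.001, -1.0]]
ft_force: [1.5, -0.1, 4.4]
grip_width: -0.1
grip_force: 2.2
```

```bash
cat > look.py <<'E'
from h import *
from cell import *
s=read_state();print(s['time'],s['tcp_pos'].round(1),s['ft_force'].round(1))
for c in("scene","side"):
    get_image(c)
    for d in silhouettes("blank",c):
        b=np.array(d['bbox'])*[560,420,560,420]
        print(c,round(d['score'],2),"c",b[:2].round(),"wh",b[2:].round())
E
python3 look.py
```

```text
6.875 [ 515.7 -164.9   95. ] [ 1.5 -0.1  4.4]
scene 0.97 c [148. 160.] wh [34. 54.]
scene 0.9 c [180. 244.] wh [40. 55.]
scene 0.71 c [249. 169.] wh [24. 52.]
scene 0.58 c [202. 114.] wh [27. 49.]
side 0.96 c [253. 146.] wh [23. 47.]
side 0.94 c [315. 175.] wh [28. 39.]
side 0.84 c [381. 150.] wh [20. 48.]
side 0.42 c [332. 125.] wh [11. 31.]
```

Contact made, and the blank is tilting (bbox centre moved from 242 to 249 in scene). Continuing the push.

>>> carry_out(
  series=[
    [-1,-0.04,0.09,0,0],
    [-1,-0.08,0.18,0,0],
    [-1,-0.13,0.27,0,0],
    [-1,-0.17,0.36,0,0],
    [-1,-0.22,0.45,0,0],
    [-1,-0.26,0.54,0,0],
    [-1,-0.26,0.54,0,0],
  ],
)

```text
time: 7.95
tcp_pos: [501.9, -137.6, 94.5]
tcp_rot: [[0.901, 0.433, -0.0], [0.433, -0.901, 0.0], [-0.0, -0.0, -1.0]]
ft_force: [0.1, -0.9, 0.4]
grip_width: -0.4
grip_force: 0.0
```

```bash
python3 look.py
```

```text
7.95 [ 501.9 -137.6   94.5] [ 0.1 -0.9  0.4]
scene 0.97 c [150. 160.] wh [34. 50.]
scene 0.97 c [205. 114.] wh [30. 51.]
scene 0.67 c [283. 186.] wh [59. 36.]
scene 0.61 c [181. 243.] wh [38. 53.]
side 0.95 c [309. 211.] wh [30. 48.]
side 0.72 c [380. 150.] wh [21. 51.]
side 0.61 c [252. 145.] wh [29. 49.]
side 0.18 c [290. 145.] wh [14. 33.]
```

Toppled. I'll lift, go to the robot side with the fingers open along the fence direction, and look.

>>> carry_out(
  series=[
    [-1,0,0,0.5,0],
    [-1,0,0,1.2,0],
    [1,-0.3,0.2,1.8,0],
    [1,-0.7,0.4,1.8,-0.2],
    [1,-1.1,0.7,1.8,-0.47],
    [1,-1.44,0.95,1.8,-0.47],
    [1,-1.44,0.95,1.8,-0.47],
  ],
)

```text
time: 9.02
tcp_pos: [428.8, -90.1, 184.5]
tcp_rot: [[0.934, 0.359, -0.001], [0.359, -0.934, 0.0], [-0.001, -0.001, -1.0]]
ft_force: [-0.1, -0.5, 0.1]
grip_width: 85.2
grip_force: 0.0
```

```bash
python3 - <<'E'
from cell import *
import cv2
s=read_state();print(s['time'],s['tcp_pos'],s['tcp_rot'][:,1],s['grip_width'],s['ft_force'])
f=lambda a:cv2.resize(a[...,::-1],None,fx=4,fy=4,interpolation=cv2.INTER_CUBIC)
a=get_image("scene");b=get_image("side")
cv2.imwrite("pics/f0.png",a[...,::-1]);cv2.imwrite("pics/f1.png",b[...,::-1])
cv2.imwrite("pics/f.png",cv2.hconcat([f(a[130:250,230:330]),f(b[150:270,250:350])]))
E
```

```text
9.025 [428.80974671 -90.11264115 184.46599581] [ 3.58532120e-01 -9.33517204e-01 -5.89817473e-04] 85.16334069801857 [-0.13588451 -0.52664775  0.13661134]
```

View pics/f.png

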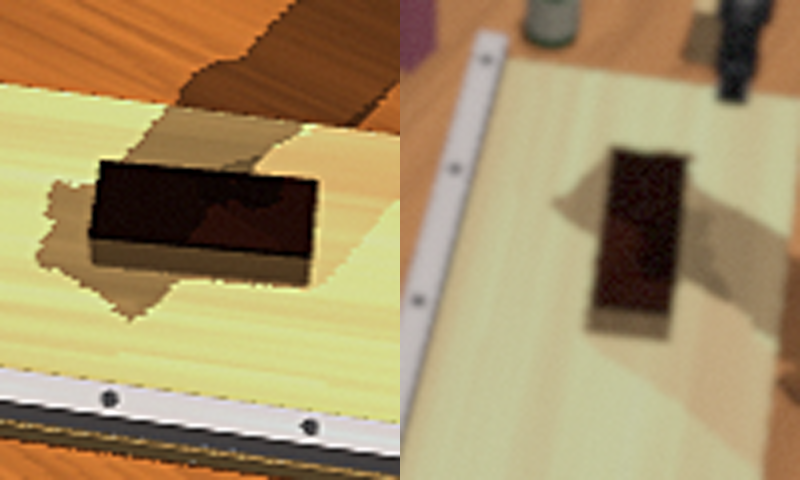

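The blank lies flat, rosewood up (scene crop (205,210)). Fitting its lying pose.

```bash
python3 - <<'E'
from h import *
A=lambda l:(np.array(l)+.5)/4-.5+[230,130]
B=lambda l:(np.array(l)+.5)/4-.5+[250,150]
J=np.array([496.74,-26.81,np.radians(20.948)])
r=fit([("scene",[[-28,-70,54],[-28,70,54],[28,70,54],[28,-70,54]],A([[102,161],[318,181],[310,260],[90,240]])),
("side",[[28,-70,54],[-28,-70,54],[-28,70,54],[28,70,54]],B([[213,150],[290,157],[270,313],[192,305]]))],[450,-80])
print(r.x,np.degrees(r.x[2]),r.fun.round(1))
c,s=np.cos(J[2]),np.sin(J[2]);R=np.array([[c,-s],[s,c]])
q=R.T@(r.x[:2]-J[:2]);print("in jig",q)
for x in(-105,-90,-60,q[0]-28,90-56):print(x,(J[:2]+R@[x,q[1]]),np.linalg.norm(J[:2]+R@[x,q[1]]))
E
```

```text
[ 4.71422037e+02 -6.13996946e+01  4.08108138e-01] 23.382873873648908 [-0.2 -0.4  0.6 -0.3  1.  -1.5 -0.3 -1.9 -1.2 -0.7 -0.8 -0.3 -0.   0.
 -1.6 -0.5]
in jig [-36.01110435 -23.25180773]
-105 [406.99294312 -86.06463985] 415.9932427070713
-90 [421.00152241 -80.70183217] 428.66661590288
-60 [449.018681   -69.97621683] 454.438606208796
-64.01110435308209 [445.27268944 -71.41026891] 450.96252002946136
34 [536.80577793 -36.36928877] 538.0364006083042
```

>>> carry_out(
  series=[
    [1,-0.16,0.19,-0.3,0],
    [1,-0.16,0.19,-0.9,0],
    [1,-0.16,0.19,-1.6,0],
    [1,-0.16,0.19,-2.2,0],
    [1,-0.16,0.19,-2.6,0],
    [1,-0.16,0.19,-2.8,0],
    [1,-0.16,0.19,-2.9,0],
    [1,-0.16,0.19,-2.9,0],
  ],
)

```text
time: 10.12
tcp_pos: [422.7, -81.4, 39.6]
tcp_rot: [[0.934, 0.357, 0.001], [0.357, -0.934, -0.0], [0.001, 0.0, -1.0]]
ft_force: [-0.5, -0.0, 0.6]
grip_width: 85.4
grip_force: 0.0
```

>>> carry_out(
  series=[
    [1,0,0,-0.1,0],
    [1,0,0,-0.2,0],
    [1,0,0,-0.24,0],
    [1,0,0,-0.24,0],
  ],
)

```text
time: 10.62
tcp_pos: [422.1, -81.1, 27.4]
tcp_rot: [[0.934, 0.357, -0.0], [0.357, -0.934, 0.0], [-0.0, -0.0, -1.0]]
ft_force: [-0.2, 0.1, -0.1]
grip_width: 85.0
grip_force: 0.0
```

```bash
python3 - <<'E'
from cell import *
import cv2
s=read_state();print(s['time'],s['tcp_pos'],s['ft_force'])
f=lambda a:cv2.convertScaleAbs(cv2.resize(a[...,::-1],None,fx=4,fy=4,interpolation=cv2.INTER_CUBIC),alpha=1.4,beta=15)
a=get_image("scene");b=get_image("side")
cv2.imwrite("pics/g.png",cv2.hconcat([f(a[120:240,230:330]),f(b[130:250,270:370])]))
E
```

```text
10.625 [422.06292746 -81.11646379  27.3907679 ] [-0.16105336  0.09935395 -0.08867088]
```

View pics/g.png

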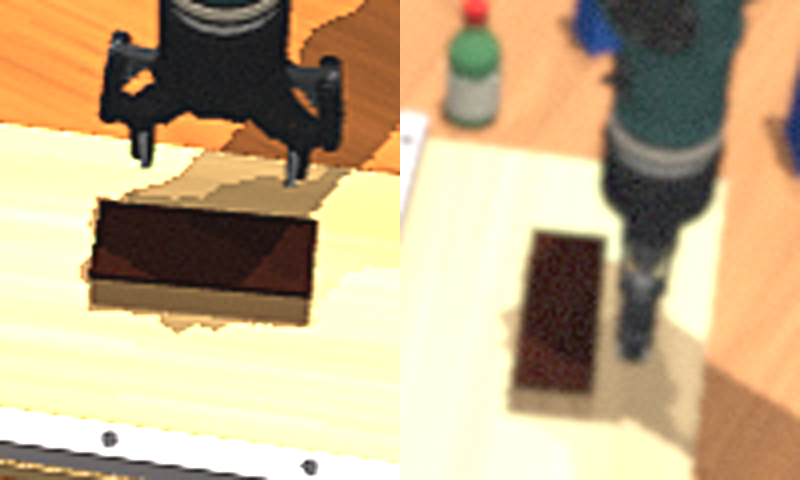

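Tips are beside the near long side (scene crop (147,165) and (292,185)), with no contact yet. I'll lower a little more and measure the tip height.

>>> carry_out(
  series=[
    [1,0,0,-0.08,0],
    [1,0,0,-0.16,0],
    [1,0,0,-0.2,0],
    [1,0,0,-0.2,0],
  ],
)

```text
time: 11.22
tcp_pos: [422.0, -81.1, 17.3]
tcp_rot: [[0.934, 0.357, -0.001], [0.357, -0.934, 0.0], [-0.001, -0.0, -1.0]]
ft_force: [0.4, 0.0, 0.4]
grip_width: 85.2
grip_force: 0.0
```

```bash
python3 - <<'E'
from h import *
f=lambda p:np.r_[proj("scene",p)[0]-[303,166.25],proj("side",p)[0]-[328,219.5]]
r=least_squares(f,[430,-30,40]);print(r.x,r.fun)
E
```

```text
[405.42991883 -37.26644778  61.49416194] [-0.8944814  -1.48992769 -1.31667292  1.24472538]
```

The visible tips really are ~20 mm higher than the reported z implies, consistent with the earlier miss. I'll keep descending carefully with force checks.

>>> carry_out(
  series=[
    [1,0,0,-0.08,0],
    [1,0,0,-0.16,0],
    [1,0,0,-0.24,0],
    [1,0,0,-0.24,0],
  ],
)

```text
time: 11.72
tcp_pos: [421.9, -81.1, 5.1]
tcp_rot: [[0.934, 0.357, -0.001], [0.357, -0.934, 0.0], [-0.001, -0.0, -1.0]]
ft_force: [0.3, 0.4, -0.4]
grip_width: 85.2
grip_force: 0.0
```

>>> carry_out(
  series=[
    [1,0,0,-0.05,0],
    [1,0,0,-0.1,0],
    [1,0,0,-0.15,0],
    [1,0,0,-0.15,0],
  ],
)

```text
time: 12.22
tcp_pos: [422.0, -81.1, -2.2]
tcp_rot: [[0.934, 0.357, -0.0], [0.357, -0.934, 0.0], [-0.0, -0.0, -1.0]]
ft_force: [0.0, -0.6, -0.2]
grip_width: 85.0
grip_force: 0.0
```

No contact even at a nominal tip height below the board top, so the offset is real. The tip is now about mid-side of the blank. Pushing along jig +x.

>>> carry_out(
  series=[
    [1,0.1,0.04,0,0],
    [1,0.2,0.08,0,0],
    [1,0.3,0.11,0,0],
    [1,0.41,0.16,0,0],
    [1,0.54,0.21,0,0],
    [1,0.67,0.26,0,0],
    [1,0.8,0.31,0,0],
    [1,0.93,0.36,0,0],
    [1,1.06,0.41,0,0],
    [1,1.2,0.46,0,0],
    [1,1.32,0.51,0,0],
    [1,1.4,0.54,0,0],
  ],
)

```text
time: 13.72
tcp_pos: [492.8, -53.9, -2.0]
tcp_rot: [[0.934, 0.358, 0.0], [0.358, -0.934, 0.0], [0.0, 0.0, -1.0]]
ft_force: [-1.7, -0.6, 0.9]
grip_width: 85.3
grip_force: 0.8
```

```bash
python3 look.py
```

```text
13.725 [492.8 -53.9  -2. ] [-1.7 -0.6  0.9]
scene 0.83 c [206. 115.] wh [29. 52.]
scene 0.79 c [279. 208.] wh [61. 34.]
scene 0.72 c [149. 161.] wh [32. 51.]
scene 0.6 c [182. 244.] wh [41. 50.]
scene 0.6 c [185. 206.] wh [24. 37.]
side 0.97 c [250. 145.] wh [27. 50.]
side 0.93 c [378. 152.] wh [18. 47.]
side 0.62 c [283. 208.] wh [25. 50.]
side 0.6 c [331. 126.] wh [16. 32.]
```

>>> carry_out(
  series=[
    [1,0.08,0.03,0,0],
    [1,0.16,0.06,0,0],
    [1,0.24,0.09,0,0],
    [1,0.32,0.12,0,0],
    [1,0.39,0.15,0,0],
    [1,0.46,0.18,0,0],
    [1,0.52,0.2,0,0],
    [1,0.56,0.215,0,0],
    [1,0.56,0.215,0,0],
  ],
)

```text
time: 15.05
tcp_pos: [520.9, -43.2, -2.0]
tcp_rot: [[0.934, 0.358, 0.001], [0.358, -0.934, 0.0], [0.001, 0.0, -1.0]]
ft_force: [-0.1, 0.8, -0.2]
grip_width: 85.6
grip_force: 0.0
```

>>> carry_out(
  series=[
    [1,0.03,0.01,0,0],
    [1,0.06,0.02,0,0],
    [1,0.06,0.02,0,0],
  ],
)

```text
time: 15.42
tcp_pos: [523.4, -42.4, -2.0]
tcp_rot: [[0.934, 0.357, 0.0], [0.357, -0.934, 0.0], [0.0, 0.0, -1.0]]
ft_force: [-1.0, -0.1, -0.0]
grip_width: 85.4
grip_force: 0.4
```

>>> carry_out(
  series=[
    [1,0.03,0.01,0,0],
    [1,0.06,0.02,0,0],
    [1,0.06,0.02,0,0],
  ],
)

```text
time: 15.8
tcp_pos: [526.8, -41.2, -2.0]
tcp_rot: [[0.934, 0.358, 0.001], [0.358, -0.934, 0.0], [0.001, 0.0, -1.0]]
ft_force: [-0.5, -0.1, 0.1]
grip_width: 85.3
grip_force: 0.2
```

>>> carry_out(
  series=[
    [1,0.03,0.01,0,0],
    [1,0.06,0.02,0,0],
    [1,0.06,0.02,0,0],
  ],
)

```text
time: 16.18
tcp_pos: [526.9, -41.0, -2.2]
tcp_rot: [[0.935, 0.356, -0.004], [0.356, -0.935, -0.0], [-0.004, -0.001, -1.0]]
ft_force: [-4.1, -0.9, 3.0]
grip_width: 85.3
grip_force: 2.6
```

>>> carry_out(
  series=[
    [1,0.03,0.01,0,0],
    [1,0.05,0.02,0,0],
    [1,0.05,0.02,0,0],
  ],
)

```text
time: 16.55
tcp_pos: [526.8, -40.9, -2.3]
tcp_rot: [[0.935, 0.354, -0.009], [0.354, -0.935, -0.001], [-0.009, -0.002, -1.0]]
ft_force: [-6.8, -2.1, 5.5]
grip_width: 85.6
grip_force: 4.2
```

Stalled against the fence at the predicted place, with force rising to ~7 N. Now I retreat straight back, lift, and check.

>>> carry_out(
  series=[
    [1,-0.1,-0.04,0,0],
    [1,-0.25,-0.1,0,0],
    [1,-0.5,-0.19,0,0],
    [1,-0.8,-0.31,0.3,0],
    [1,-1.1,-0.42,1.0,0],
    [1,-1.5,-0.57,2.0,0],
    [1,-1.6,-0.61,3.0,0],
    [1,-1.6,-0.61,3.8,0],
    [1,-1.6,-0.61,3.8,0],
  ],
)

```text
time: 17.68
tcp_pos: [453.1, -70.6, 191.6]
tcp_rot: [[0.934, 0.357, 0.008], [0.357, -0.934, -0.001], [0.007, 0.003, -1.0]]
ft_force: [-0.2, 0.6, 0.4]
grip_width: 85.3
grip_force: 0.0
```

```bash
python3 - <<'E'
from cell import *
import cv2
s=read_state();print(s['time'],s['tcp_pos'],s['ft_force'])
a=get_image("scene");b=get_image("side")
f=lambda a:cv2.resize(a[...,::-1],None,fx=4,fy=4,interpolation=cv2.INTER_CUBIC)
cv2.imwrite("pics/h.png",cv2.hconcat([f(a[140:265,185:285+0]),f(b[110:235,215:315])]))
c=cv2.imread("pics/h.png");c[:]=cv2.hconcat([f(a[170:295,235:335]),f(b[150:275,235:335])]);cv2.imwrite("pics/h.png",c)
for n in("glue","offcut","screwdriver","weight"):
    print(n,[(d['position'],round(d['score'],2)) for d in place_of(n,"scene")][:1])
E
```

```text
17.675 [453.14031175 -70.55076086 191.61343917] [-0.23862032  0.55772774  0.37769803]
glue [([0.4423, 0.5095], 0.44)]
offcut []
screwdriver [([0.6946, 0.454], 0.73)]
weight [([0.7104, 0.6195], 0.71)]
```

View pics/h.png

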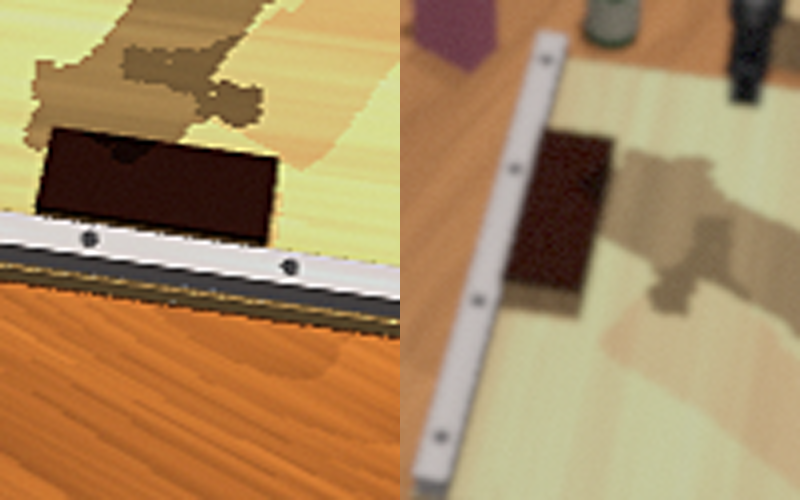

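The blank lies rosewood up, parallel and tight to the fence (scene crop edge (40,212)–(268,243)).

```bash
python3 -c "
from cell import *
print(hand_in())"
```

```text
the job is handed in; nothing more can be done
None
```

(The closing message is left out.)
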